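# Change the gas over from the small ring to the big ring

## Task

The stall is changing over from the small gas ring to the big self-lighting one. First push the small ring's tap lever fully shut, across its pipe up to its stop; only then push the big ring's lever to half open, so that it points at the middle of its three studs. Just push the levers from the side with a fingertip, never gripping one between the fingers, and leave the saucepan and everything else on the table where it stands.

Things in the scene. Friction and masses are not known exactly. Their poses are not given: they have to be found in the camera images.
- big_tap (a joint): Tap lever of the big gas ring, turning about an upright spindle. 0 = fully shut, at a stop, lever across the pipe; 1.571 = fully open, at a stop, lever in line with the pipe and pointing away from the burner (towards the robot); 0.785 = half open. Grows counter-clockwise seen from above. Friction of 0.25 N m (3 N at the sleeve) holds it where it is left; no spring.
- big_pivot (a point): Spindle axis of the big ring's tap, 70 mm above the table, at mid-height of the lever. Axes of the fixed unit: x along the pipe to the burner, z up. At joint value q the lever runs along (-sin q, cos q). Hub 28 mm across, top 80 mm high. Below the lever: tap body and pipe along x, 32 mm wide, tops 51 mm high; foot plate 60 mm square, 6 mm thick.
- big_lever_tip (a point): Outer end of that lever, mid-height of the bar. The lever is a flat level steel bar reaching 120 mm from the spindle axis, 62 to 78 mm above the table, 18 mm wide over its grey grip sleeve, which covers 31 to 119 mm from the spindle.
- big_half (a point): Top of the middle (half-open) stud of that tap. Three studs, 16 mm wide and 14 mm high, stand 142 mm from the spindle on a flat quarter arc of steel (4 mm thick, 126 to 158 mm from the spindle): shut stud at the unit's +y, open stud at -x, half-open stud midway.
- big_burner (a point): Centre of the big cast-iron gas ring (210 mm across), on top of its pan supports, 85 mm above the table, 210 mm along the pipe from the spindle.
- small_tap (a joint): Tap lever of the small gas ring, turning about an upright spindle. 0 = fully shut, at a stop, lever across the pipe; 1.571 = fully open, at a stop, lever in line with the pipe and pointing away from the burner (towards the robot); 0.785 = half open. Grows counter-clockwise seen from above. Friction of 0.25 N m (3 N at the sleeve) holds it where it is left; no spring.
- small_pivot (a point): Spindle axis of the small ring's tap, 70 mm above the table, at mid-height of the lever. Axes of the fixed unit: x along the pipe to the burner, z up. At joint value q the lever runs along (-sin q, cos q). Hub 28 mm across, top 80 mm high. Below the lever: tap body and pipe along x, 32 mm wide, tops 51 mm high; foot plate 60 mm square, 6 mm thick.
- small_lever_tip (a point): Outer end of that lever, mid-height of the bar. The lever is a flat level steel bar reaching 120 mm from the spindle axis, 62 to 78 mm above the table, 18 mm wide over its grey grip sleeve, which covers 31 to 119 mm from the spindle.
- small_half (a point): Top of the middle (half-open) stud of that tap. Three studs, 16 mm wide and 14 mm high, stand 142 mm from the spindle on a flat quarter arc of steel (4 mm thick, 126 to 158 mm from the spindle): shut stud at the unit's +y, open stud at -x, half-open stud midway.
- small_burner (a point): Centre of the small cast-iron gas ring (144 mm across), on top of its pan supports, 85 mm above the table, 210 mm along the pipe from the spindle.
- saucepan: Loose steel saucepan, 140 mm across, 80 mm high, with a 130 mm straight handle, standing on the small ring's pan supports (its rim 165 mm above the table). Origin at the centre of its underside. Leave alone.
- cutter: Loose steel pastry ring, 64 mm across, 40 mm high, standing between the taps on the robot's side. Origin at the centre of its underside. Leave alone.
- jar: Loose small glass jar, 52 mm across, 60 mm high, beside the big ring's pipe. Origin at the centre of its underside. Leave alone.
- oil: Loose amber oil bottle, 68 mm across, 220 mm high, at the left. Origin at the centre of its underside. Leave alone.
- bowl: Loose white bowl, 170 mm across, 70 mm high, at the right. Origin at the centre of its underside. Leave alone.
- shaker: Loose aluminium flour shaker, 66 mm across, 106 mm high, at the left. Origin at the centre of its underside. Leave alone.
- spatula: Loose spatula, 280 mm long, lying at the right. Origin at the middle of its length, underside. Leave alone.

How it is judged:
On the way, in this order (a step that is already met when the one before it is completed fails the run):
1. the small ring's tap is pushed fully shut (value of joint small_tap below 0.09 rad), for 0.2 s.
2. the big ring's lever then stands at half open (value of joint big_tap between 0.655 and 0.915 rad), for 0.3 s.
At the end, for the whole second after the job is handed in: The small tap is shut (within 0.09 rad of its stop), the big tap's lever points at the middle stud (0.785 within 0.13 rad, about 7 degrees), both levers at rest, and every loose thing is within 20 mm of where it stood (all of step 2 and value of joint small_tap below 0.09 rad and velocity of joint big_tap between -0.05 and 0.05 rad/s and velocity of joint small_tap between -0.05 and 0.05 rad/s and distance of each of saucepan, cutter, jar, oil, bowl, shaker, spatula from where it was at the start of the episode below 0.02 m); the robot touches nothing.
It fails at once if the big tap is opened (past 0.45 rad) while the small one is not yet shut (more than 0.15 rad) (value of joint big_tap above 0.45 rad and value of joint small_tap above 0.15 rad).
It fails at once if a lever is gripped: both of its flanks touched by the fingers at once ((contact force between the fingers and big_tap_c2 above 0.5 N and contact force between the fingers and big_tap_c3 above 0.5 N) or (contact force between the fingers and small_tap_c2 above 0.5 N and contact force between the fingers and small_tap_c3 above 0.5 N)).
It fails at once if a loose thing on the table is moved or lifted by more than 20 mm (distance of any of saucepan, cutter, jar, oil, bowl, shaker, spatula from where it was at the start of the episode above 0.02 m).
It also fails if it takes over 61 s, if anything falls off the work surface, if the arm or the gripper's body presses on something with over 40 N, if the wrist force passes 120 N, or if a joint passes its speed limit or range.

## Robot

A 7-joint arm with a two-finger parallel gripper is mounted at the origin on the work surface. World frame = base frame: x ahead of the robot, y to its left, z up, the work surface at z = 0. Lengths are in m, angles in rad, forces in N, time in s.
With the tool pointing down it reaches from about 0.4 to 0.875 m from the base axis. Payload 6.5 kg.
Tool frame: the origin (TCP) lies at the very end of the fingers, on their centre line; the grasp point (between the pads) lies 19 mm behind it; z points along the fingers, y is the line along which they close (so a half turn about z gives the same grasp; the last joint's range is limited). The gripper opens to 88 mm and grips with 3 to 60 N. Pads are 18 mm wide; open, the fingers measure 123 mm over their backs; the gripper's body (75 mm by 187 mm) begins 45 mm behind the grasp point.
Start: joints at [-1.304, 0.536, -0.004, 1.538, 0.003, 1.067, -0.071], TCP at [0.212, 0.614, 0.239] pointing down, gripper open.
Joint ranges: [-2.7, 2.7], [-0.37, 2.16], [-1.27, 1.26], [0.24, 2.4], [-1.31, 4.45], [0.19, 1.91], [-2.76, 2.76]. Speed limits (rad/s): [2.39, 2.39, 3.14, 3.14, 3.14, 3.14, 3.14].

## Interface

Orientations are given as a rotation vector (axis times angle).
In Python, from station import robot, viewer, sign_off, models gives the robot as it stands.
- The arm moves only by the tool apply_moves, never from a script. Its arguments are lists of equal length, an entry for each row: "fingers": the opening, from 0 (shut) to 1 (fully open); "translation": the shift along the tool's x, y, z in cm, a list of three; "twist": the turn, a rotation vector about the tool's x, y, z in degrees, a list of three. A call has 1 to 10 rows; each row is the pose to reach, as a shift and turn from the pose commanded when the call began, along the tool's axes at that moment; what a row does not reach only later rows make up. A row lasts 1/12 s, in which the tool goes at most 41.7 mm and 7.16 degrees, less where a joint would pass 70% of its speed; a pose out of reach is approached as far as the arm can. A call with a gripper value outside its range is refused whole. The fingers move at their own pace and stop on an object; the grip force is fixed at half the most. Time passes only in rows, so rows that repeat a pose let the fingers close. It gives the time, the measured TCP pose, the force, the opening and the grip force at its end, in the units of the state.
- robot.get_obs(): the state, without advancing time (a new reading comes with each control period).
- viewer.get_image(name): name is "scene" or "top" or "wrist"; returns a dict with "frame" (420x560x3 uint8, red, green, blue), "intrinsics" (3x3 intrinsics, pixels), "pose" (4x4, takes a point from camera to world coordinates); the wrist camera has in their place "tool_from_camera" (4x4, takes a point from camera to tool coordinates, whose origin is the TCP and whose axes are the flange's). Camera axes: x right, y up, looking along -z (the intrinsics and any distortion apply to the point x, -y, -z); pixel columns grow to the right and rows downward; lengths in m; the calibration is good to about 2 mm. A picture is of the moment at which its call begins: read the wrist's pose just before it. There is no depth.
- sign_off(): hands the job in; it is judged then, once.
Trained networks look in a picture, given as the dict that the camera call returned (one of the last four; its "shot" number tells which), for a name from the list of things; names that differ only in an ending like _2 or _b are one class to them, and where a whole thing is asked for, a point or a joint stands for the part that bears it (a point fixed in the world has none). Each returns a list of dicts, best first, with "conf" (0 to 1); they miss things now and then, are a little off and sometimes report something else, mostly with a low value. They report only what shows in the picture. A call takes as long as a camera call.
- models.look_for(picture, query): "box" ([centre column, centre row, width, height] in pixels, round what is visible of it).
- models.place_of(picture, query): "position" ([column, row] in pixels: a listed point, or the origin of a listed thing).
The state is a dict: "clock": time; "joint_pos": joint angles; "qd": joint speeds; "tau": joint torques, N m; "ee_pos": TCP position; "ee_rot": TCP orientation; "force": force on the tool from outside, world axes, zero at the start; "ft_torque": the same for the moment, N m; "finger_gap": finger opening in m; "finger_force": force on a finger pad.
Only numpy, scipy, OpenCV 4.12 (cv2) and the standard library are available. Lean on these libraries where they do the work, as an engineer would, in place of code of your own. Each camera call takes 0.05 s, during which the arm holds its last target. There are 200 camera calls.

## Working session

There is one attempt and no reset: what is moved stays moved. The work goes in short steps, Python scripts to look and compute and a tool call to move; the robot and the scene stay as the last step left them, time stands still between calls to the robot, and variables do not carry over. Pictures are saved under pics/ and viewed, at most 10 in all, crops included, and the job is handed in when it is done.

Besides the shell and the picture viewer there is one more tool, called after "Call:" as name(argument=value, ...) on one line, values as JSON. apply_moves: Moves the arm, as the interface text tells. Its arguments: {"type":"object","properties":{"fingers":{"type":"array","items":{"type":"number"}},"translation":{"type":"array","items":{"type":"array","items":{"type":"number"}}},"twist":{"type":"array","items":{"type":"array","items":{"type":"number"}}}},"required":["fingers","translation","twist"]}

```bash
mkdir -p pics; cat > h.py <<'E'
import numpy as np, cv2
from scipy.spatial.transform import Rotation as R
from station import robot, viewer, sign_off, models
def ray(p,uv,P=None):
    P=np.array(p['pose']) if P is None else P
    K=np.array(p['intrinsics']); d=np.linalg.inv(K)@[uv[0],uv[1],1]
    return P[:3,3],P[:3,:3]@(d*[1,-1,-1])
def at(p,uv,z,P=None):
    o,d=ray(p,uv,P); return o+d*(z-o[2])/d[2]
def save(p,n): cv2.imwrite(f'pics/{n}.png',cv2.cvtColor(p['frame'],cv2.COLOR_RGB2BGR))
Z=dict(pivot=.07,lever_tip=.07,half=None,burner=.085)
E
python3 - <<'E'
from h import *
s=robot.get_obs(); print(s['clock'],s['ee_pos'],R.from_rotvec(s['ee_rot']).as_matrix().round(3),s['finger_gap'])
names={'big_pivot':.07,'big_lever_tip':.07,'big_half':.018,'big_burner':.085,'small_pivot':.07,'small_lever_tip':.07,'small_half':.018,'small_burner':.085,'saucepan':.085,'cutter':0,'jar':0,'oil':0,'bowl':0,'shaker':0,'spatula':0}
for c in('scene','top'):
    p=viewer.get_image(c); save(p,c)
    for n,z in names.items():
        print(c,n,[(np.round(r['position']),round(r['conf'],2),at(p,r['position'],z).round(3)) for r in models.place_of(p,n)[:2]])
E
```

```text
0.0 [0.21213006 0.61378392 0.23786066] [[-0.945  0.327 -0.   ]
 [ 0.327  0.945 -0.002]
 [-0.    -0.002 -1.   ]] 0.08804701638143704
scene big_pivot [(array([316., 238.]), 0.8, array([0.485, 0.14 , 0.07 ]))]
scene big_lever_tip [(array([342., 270.]), 0.65, array([0.505, 0.283, 0.07 ]))]
scene big_half [(array([359., 267.]), 0.7, array([0.422, 0.272, 0.018]))]
scene big_burner [(array([250., 271.]), 0.91, array([0.724, 0.147, 0.085]))]
scene small_pivot [(array([242., 186.]), 0.95, array([ 0.529, -0.222,  0.07 ])), (array([203., 170.]), 0.48, array([ 0.599, -0.395,  0.07 ]))]
scene small_lever_tip [(array([271., 176.]), 0.73, array([ 0.413, -0.21 ,  0.07 ]))]
scene small_half [(array([284., 201.]), 0.76, array([ 0.421, -0.115,  0.018]))]
scene small_burner [(array([190., 204.]), 0.7, array([ 0.732, -0.222,  0.085]))]
scene saucepan [(array([192., 207.]), 0.75, array([ 0.736, -0.201,  0.085]))]
scene cutter [(array([312., 218.]), 0.53, array([ 0.383, -0.003,  0.   ]))]
scene jar [(array([271., 252.]), 0.64, array([0.592, 0.053, 0.   ]))]
scene oil [(array([375., 362.]), 0.94, array([0.5
[... 1081 characters left out ...]

top small_burner []
top saucepan [(array([334., 156.]), 0.89, array([ 0.732, -0.18 ,  0.085]))]
top cutter [(array([248., 159.]), 0.53, array([0.734, 0.138, 0.   ])), (array([287., 255.]), 0.52, array([ 0.369, -0.012,  0.   ]))]
top jar [(array([273., 198.]), 0.57, array([0.586, 0.04 , 0.   ]))]
top oil [(array([146., 197.]), 0.9, array([0.586, 0.52 , 0.   ])), (array([244., 161.]), 0.27, array([0.729, 0.153, 0.   ]))]
top bowl [(array([413., 209.]), 0.63, array([ 0.546, -0.493,  0.   ]))]
top shaker [(array([140., 254.]), 0.66, array([0.372, 0.538, 0.   ])), (array([272., 198.]), 0.29, array([0.586, 0.045, 0.   ]))]
top spatula [(array([414., 263.]), 0.79, array([ 0.342, -0.489,  0.   ]))]
```

View pics/top.png

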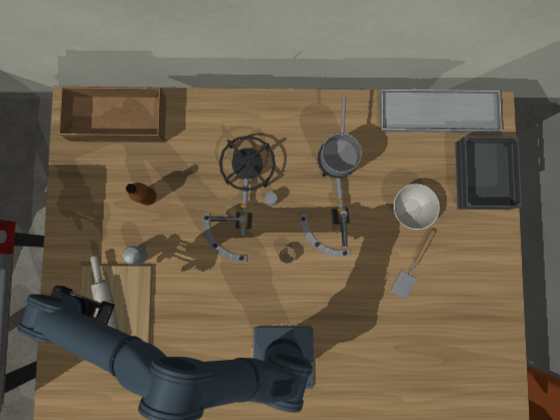

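View pics/scene.png

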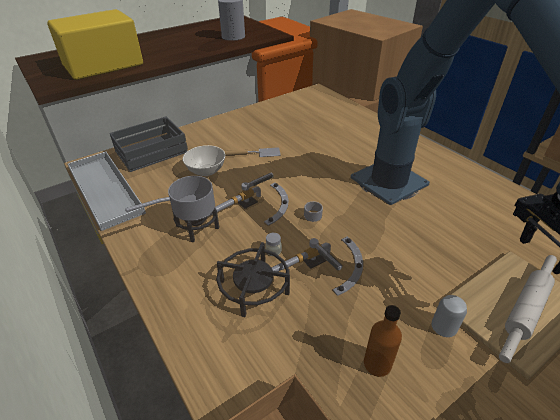

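The top view shows the small lever pointing at the robot (tip about 346,250), so it is open. The big lever points at +y, shut (tip about 206,217). The cutter is at (289,254) and the jar at (271,198). I'll go above the taps with the fingers closed for a closer look.

Call:
apply_moves(fingers=[0,0,0,0,0,0,0,0,0,0], translation=[[-37.5,-36,-11],[-37.5,-36,-11],[-37.5,-36,-11],[-37.5,-36,-11],[-37.5,-36,-11],[-37.5,-36,-11],[-37.5,-36,-11],[-37.5,-36,-11],[-37.5,-36,-11],[-37.5,-36,-11]], twist=[[0,0,-19],[0,0,-19],[0,0,-19],[0,0,-19],[0,0,-19],[0,0,-19],[0,0,-19],[0,0,-19],[0,0,-19],[0,0,-19]])

```text
clock: 2.43
ee_pos: [0.3986, 0.2495, 0.3257]
ee_rot: [0.002, 3.141, 0.001]
force: [1.0, 0.5, -0.6]
finger_gap: 0.0238
finger_force: 0.0
```

```bash
cat > look.py <<'E'
from h import *
import sys
s=robot.get_obs(); print(s['clock'],s['ee_pos'].round(4) if hasattr(s['ee_pos'],'round') else s['ee_pos'],R.from_rotvec(s['ee_rot']).as_matrix().round(3).tolist(),s['finger_gap'])
p=viewer.get_image('wrist'); save(p,sys.argv[1])
T=np.eye(4);T[:3,:3]=R.from_rotvec(s['ee_rot']).as_matrix();T[:3,3]=s['ee_pos'];P=T@np.array(p['tool_from_camera'])
print('cam',P[:3,3].round(3))
for n,z in {'pivot':.07,'lever_tip':.07,'half':.018,'burner':.085}.items():
  for b in('big_','small_'):
    print(b+n,[(np.round(r['position']),round(r['conf'],2),at(p,r['position'],z,P).round(3)) for r in models.place_of(p,b+n)[:3]])
E
python3 look.py w1
```

```text
2.4333 [0.3986 0.2495 0.3257] [[-1.0, 0.001, 0.001], [0.001, 1.0, 0.001], [-0.001, 0.001, -1.0]] 0.023846445598841623
cam [0.325 0.249 0.473]
big_pivot [(array([213., 244.]), 0.56, array([0.498, 0.155, 0.07 ])), (array([430., 275.]), 0.44, array([0.549, 0.474, 0.07 ]))]
small_pivot []
big_lever_tip [(array([295., 246.]), 0.76, array([0.502, 0.273, 0.07 ]))]
small_lever_tip []
big_half [(array([284., 174.]), 0.96, array([0.406, 0.259, 0.018]))]
small_half [(array([ 36., 181.]), 0.85, array([ 0.417, -0.121,  0.018]))]
big_burner []
small_burner []
```

Call:
apply_moves(fingers=[0,0,0,0,0,0,0,0,0,0], translation=[[-8,-38,0],[-8,-38,0],[-8,-38,0],[-8,-38,0],[-8,-38,0],[-8,-38,0],[-8,-38,0],[-8,-38,0],[-8,-38,0],[-8,-38,0]], twist=[[0,0,0],[0,0,0],[0,0,0],[0,0,0],[0,0,0],[0,0,0],[0,0,0],[0,0,0],[0,0,0],[0,0,0]])

```text
clock: 3.72
ee_pos: [0.4779, -0.1341, 0.3252]
ee_rot: [0.009, 3.141, -0.005]
force: [-0.0, -0.6, -0.3]
finger_gap: 0.0005
finger_force: 0.0
```

```bash
python3 look.py w2
```

```text
3.7167 [ 0.4779 -0.1341  0.3252] [[-1.0, 0.006, 0.001], [0.006, 1.0, -0.003], [-0.001, -0.003, -1.0]] 0.00045360629427346975
cam [ 0.405 -0.134  0.473]
big_pivot [(array([491., 191.]), 0.83, array([0.502, 0.155, 0.07 ]))]
small_pivot [(array([223., 207.]), 0.69, array([ 0.522, -0.212,  0.07 ]))]
big_lever_tip [(array([223., 209.]), 0.3, array([ 0.525, -0.212,  0.07 ]))]
small_lever_tip [(array([211., 116.]), 0.78, array([ 0.401, -0.221,  0.07 ]))]
big_half [(array([552., 119.]), 0.87, array([0.407, 0.259, 0.018]))]
small_half [(array([289., 126.]), 0.89, array([ 0.415, -0.119,  0.018]))]
big_burner [(array([460., 330.]), 0.57, array([0.713, 0.138, 0.085])), (array([29., 80.]), 0.56, array([ 0.359, -0.43 ,  0.085]))]
small_burner []
```

View pics/w2.png

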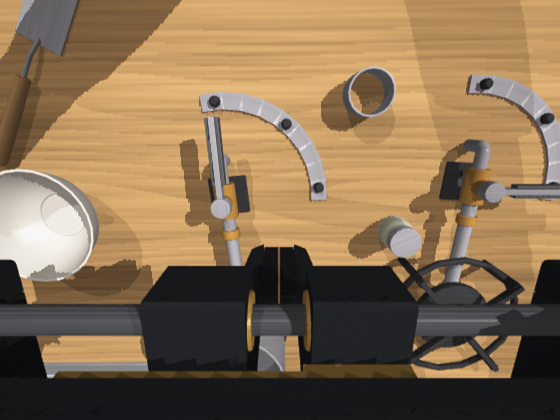

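The view shows the small pivot at (221,208), its lever tip at (212,117), and studs at (214,102), (286,124) and (318,187). The big pivot is at (493,191), with its lever pointing right (shut). Next I move beside the small lever, on its outer side.

Call:
apply_moves(fingers=[0,0,0,0,0,0,0], translation=[[4,-14,0],[4,-14,0],[4,-14,0],[4,-14,0],[4,-14,10],[4,-14,10],[4,-14,10]], twist=[[0,0,0],[0,0,0],[0,0,0],[0,0,0],[0,0,0],[0,0,0],[0,0,0]])

```text
clock: 4.75
ee_pos: [0.4355, -0.2668, 0.221]
ee_rot: [-0.001, -3.137, -0.004]
force: [-0.0, 0.5, -0.4]
finger_gap: 0.0005
finger_force: 0.0
```

```bash
python3 look.py w3
```

```text
4.75 [ 0.4355 -0.2668  0.221 ] [[-1.0, 0.001, -0.005], [0.001, 1.0, 0.002], [0.005, 0.002, -1.0]] 0.0005310647933468189
cam [ 0.363 -0.268  0.369]
big_pivot []
small_pivot [(array([330., 270.]), 0.78, array([ 0.521, -0.21 ,  0.07 ]))]
big_lever_tip []
small_lever_tip [(array([326., 161.]), 0.85, array([ 0.402, -0.22 ,  0.07 ]))]
big_half []
small_half [(array([401., 166.]), 0.8, array([ 0.414, -0.124,  0.018])), (array([328., 270.]), 0.6, array([ 0.547, -0.203,  0.018]))]
big_burner []
small_burner []
```

View pics/w3.png

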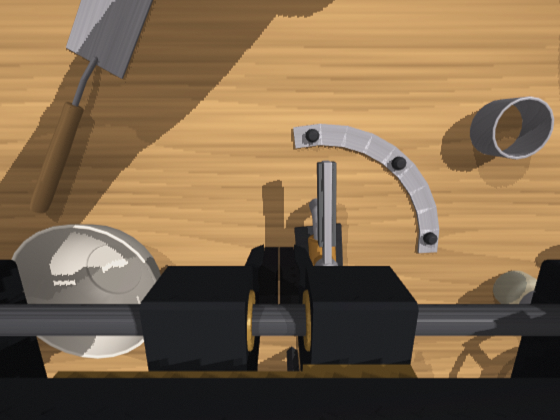

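The small lever tip (326,161) and the finger position agree with the earlier measurements. I descend beside it.

Call:
apply_moves(fingers=[0,0,0,0,0,0,0], translation=[[0,0,4],[0,0,8],[0,0,12],[0,0,15],[0,0,16.3],[0,0,16.3],[0,0,16.3]], twist=[[0,0,0],[0,0,0],[0,0,0],[0,0,0],[0,0,0],[0,0,0],[0,0,0]])

```text
clock: 5.78
ee_pos: [0.4378, -0.2688, 0.0623]
ee_rot: [0.002, 3.142, -0.0]
force: [0.2, -0.2, 1.2]
finger_gap: 0.0005
finger_force: 0.0
```

Call:
apply_moves(fingers=[0,0,0,0,0,0,0,0,0,0], translation=[[0,1.2,0.3],[0,2.3,0.3],[0.2,4,0.3],[0.5,5.7,0.3],[0,7.6,0.3],[-0.5,9.5,0.3],[-1.5,11,0.3],[-2.7,12.2,0.3],[-3.9,13,0.3],[-5,13.5,0.3]], twist=[[0,0,0],[0,0,0],[0,0,0],[0,0,0],[0,0,0],[0,0,0],[0,0,0],[0,0,0],[0,0,0],[0,0,0]])

```text
clock: 6.62
ee_pos: [0.4884, -0.132, 0.0597]
ee_rot: [-0.001, 3.141, 0.0]
force: [-2.3, -2.8, 1.0]
finger_gap: 0.0003
finger_force: 1.4
```

```bash
python3 look.py w4
```

```text
6.6167 [ 0.4884 -0.132   0.0597] [[-1.0, -0.001, 0.0], [-0.001, 1.0, 0.0], [-0.0, 0.0, -1.0]] 0.0003460064752326572
cam [ 0.415 -0.132  0.207]
big_pivot [(array([125., 328.]), 0.37, array([ 0.523, -0.215,  0.07 ]))]
small_pivot [(array([124., 328.]), 0.56, array([ 0.523, -0.215,  0.07 ])), (array([293., 116.]), 0.53, array([ 0.414, -0.126,  0.07 ]))]
big_lever_tip []
small_lever_tip []
big_half []
small_half [(array([293., 116.]), 0.59, array([ 0.413, -0.123,  0.018]))]
big_burner []
small_burner [(array([291., 117.]), 0.57, array([ 0.415, -0.127,  0.085]))]
```

View pics/w4.png

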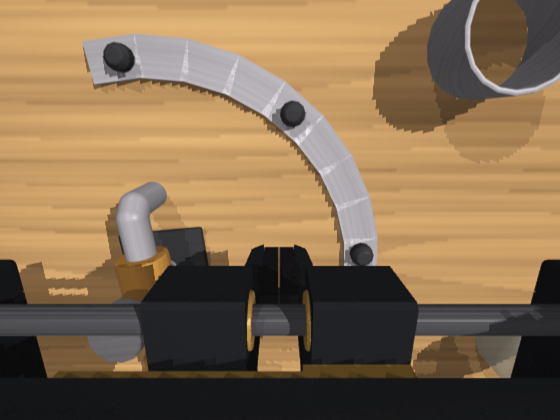

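The lever is hidden under the gripper but moving with it, at about 3.6 N of contact. I push gently on to the stop.

Call:
apply_moves(fingers=[0,0,0], translation=[[-0.4,0,0],[-0.8,0,0],[-0.8,0,0]], twist=[[0,0,0],[0,0,0],[0,0,0]])

```text
clock: 7.32
ee_pos: [0.4932, -0.1336, 0.0585]
ee_rot: [-0.002, -3.136, -0.002]
force: [-7.3, 0.4, 5.3]
finger_gap: 0.0003
finger_force: 3.6
```

Call:
apply_moves(fingers=[0,0,0], translation=[[-0.3,0,0],[-0.5,0,0],[-0.5,0,0]], twist=[[0,0,0],[0,0,0],[0,0,0]])

```text
clock: 7.57
ee_pos: [0.4935, -0.1336, 0.0579]
ee_rot: [-0.004, -3.128, -0.005]
force: [-17.5, -0.5, 14.9]
finger_gap: 0.0007
finger_force: 9.2
```

The force rises with no motion, so it is at the stop. I back off, lift, and look.

Call:
apply_moves(fingers=[0,0,0,0,0,0,0,0,0], translation=[[2,0,0],[5,0,0],[5,0,-3],[5,0,-7],[5,0,-11],[5,0,-15],[5,2,-19],[5,5,-20],[5,5,-20]], twist=[[0,0,0],[0,0,0],[0,0,0],[0,0,0],[0,0,0],[0,0,0],[0,0,0],[0,0,0],[0,0,0]])

```text
clock: 8.32
ee_pos: [0.4535, -0.0789, 0.2624]
ee_rot: [-0.007, 3.135, 0.005]
force: [1.4, 0.5, -0.7]
finger_gap: 0.0004
finger_force: 0.0
```

```bash
python3 look.py w5
```

```text
8.3167 [ 0.4535 -0.0789  0.2624] [[-1.0, -0.004, 0.007], [-0.004, 1.0, 0.003], [-0.007, 0.003, -1.0]] 0.0003819993607474352
cam [ 0.379 -0.08   0.41 ]
big_pivot [(array([470., 220.]), 0.84, array([0.497, 0.15 , 0.07 ]))]
small_pivot [(array([166., 238.]), 0.84, array([ 0.52 , -0.213,  0.07 ]))]
big_lever_tip []
small_lever_tip [(array([262., 232.]), 0.7, array([ 0.512, -0.098,  0.07 ])), (array([541., 143.]), 0.18, array([0.407, 0.212, 0.07 ]))]
big_half []
small_half [(array([244., 146.]), 0.93, array([ 0.416, -0.123,  0.018]))]
big_burner [(array([438., 377.]), 0.92, array([0.716, 0.139, 0.085]))]
small_burner []
```

View pics/w5.png

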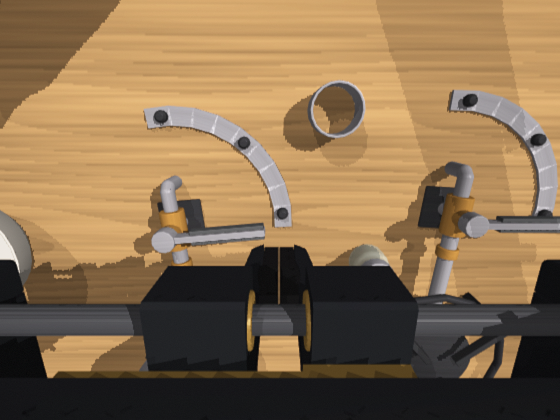

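The small lever (pivot 166,238, tip 262,232) lies across its pipe pointing at the shut stud (282,214), so it is shut. I now go to the +x side of the big lever.

Call:
apply_moves(fingers=[0,0,0,0,0,0,0,0,0,0], translation=[[-10,32,0],[-10,32,0],[-10,32,0],[-10,32,0],[-10,32,0],[-10,32,0],[-10,32,0],[-10,32,0],[-10,32,0],[-10,32,0]], twist=[[0,0,0],[0,0,0],[0,0,0],[0,0,0],[0,0,0],[0,0,0],[0,0,0],[0,0,0],[0,0,0],[0,0,0]])

```text
clock: 9.6
ee_pos: [0.5509, 0.2389, 0.2578]
ee_rot: [0.005, -3.141, 0.001]
force: [-0.4, -1.1, -0.6]
finger_gap: 0.0004
finger_force: 0.0
```

```bash
python3 look.py w6
```

```text
9.6 [0.5509 0.2389 0.2578] [[-1.0, -0.003, -0.001], [-0.003, 1.0, -0.001], [0.001, -0.001, -1.0]] 0.00037853655954723207
cam [0.478 0.238 0.406]
big_pivot [(array([196., 139.]), 0.68, array([0.499, 0.149, 0.07 ]))]
small_pivot []
big_lever_tip [(array([312., 144.]), 0.86, array([0.504, 0.275, 0.07 ]))]
small_lever_tip [(array([68., 27.]), 0.49, array([0.392, 0.032, 0.07 ]))]
big_half [(array([298.,  54.]), 0.72, array([0.405, 0.261, 0.018])), (array([311., 143.]), 0.19, array([0.506, 0.279, 0.018]))]
small_half [(array([477., 202.]), 0.61, array([0.582, 0.503, 0.018]))]
big_burner [(array([476., 203.]), 0.58, array([0.566, 0.456, 0.085]))]
small_burner []
```

View pics/w6.png

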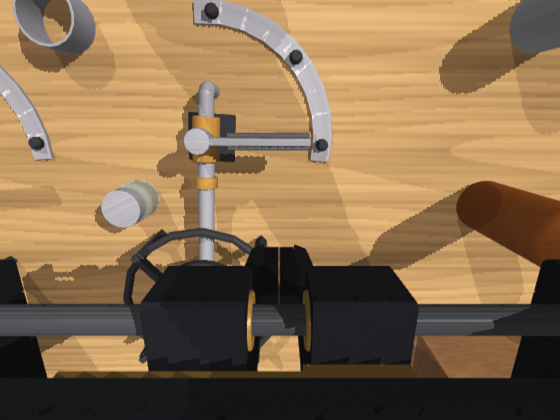

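The big lever runs from (196,139) to (312,144), still shut, and nothing lies below the fingers. I descend.

Call:
apply_moves(fingers=[0,0,0,0,0,0,0,0], translation=[[0,0,4],[0,0,8],[0,0,12],[0,0,16],[0,0,19],[0,0,20],[0,0,20],[0,0,20]], twist=[[0,0,0],[0,0,0],[0,0,0],[0,0,0],[0,0,0],[0,0,0],[0,0,0],[0,0,0]])

```text
clock: 10.72
ee_pos: [0.5519, 0.2363, 0.06]
ee_rot: [0.002, 3.141, 0.0]
force: [-0.2, -0.2, -0.1]
finger_gap: 0.0006
finger_force: 0.0
```

Call:
apply_moves(fingers=[0,0,0,0,0,0,0], translation=[[1.5,0,0],[2.8,0,0],[4,0,0],[5.5,0,0],[7,0,0],[8,0,0],[8.3,0,0]], twist=[[0,0,0],[0,0,0],[0,0,0],[0,0,0],[0,0,0],[0,0,0],[0,0,0]])

```text
clock: 11.3
ee_pos: [0.4691, 0.2375, 0.0613]
ee_rot: [0.001, 3.138, 0.004]
force: [3.3, -0.9, 0.8]
finger_gap: 0.0006
finger_force: 1.5
```

Call:
apply_moves(fingers=[0,0,0,0,0,0,0,0,0,0], translation=[[0.4,0,0],[0.4,0,0],[-2,0,0],[-4,0,0],[-4,0,-3],[-4,0,-7],[-4,0,-11],[-4,0,-15],[-4,0,-18],[-4,0,-18]], twist=[[0,0,0],[0,0,0],[0,0,0],[0,0,0],[0,0,0],[0,0,0],[0,0,0],[0,0,0],[0,0,0],[0,0,0]])

```text
clock: 12.13
ee_pos: [0.5109, 0.2374, 0.245]
ee_rot: [0.003, 3.135, 0.008]
force: [1.1, 0.0, -0.7]
finger_gap: 0.001
finger_force: 0.0
```

```bash
python3 look.py w7
```

```text
12.1333 [0.5109 0.2374 0.245 ] [[-1.0, 0.002, 0.007], [0.002, 1.0, 0.005], [-0.007, 0.005, -1.0]] 0.0010077999915334371
cam [0.437 0.236 0.392]
big_pivot [(array([198., 178.]), 0.93, array([0.5  , 0.151, 0.07 ]))]
small_pivot []
big_lever_tip [(array([283., 105.]), 0.8, array([0.426, 0.243, 0.07 ]))]
small_lever_tip []
big_half [(array([298.,  90.]), 0.7, array([0.408, 0.262, 0.018]))]
small_half []
big_burner []
small_burner []
```

View pics/w7.png

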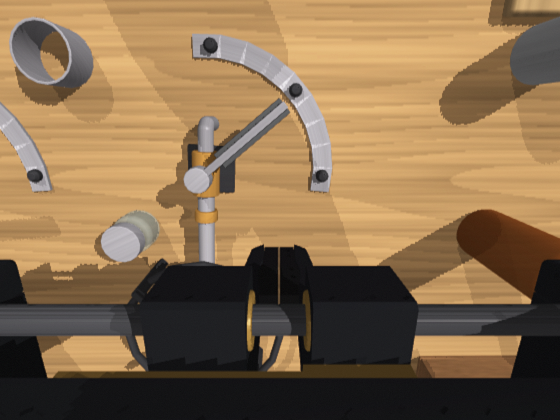

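The big lever points from (198,178) to (283,105), at 129° against about 130–131° for the middle stud (297,90), well within 7°. The gripper is clear, so I hand in.

```bash
python3 -c "
from station import sign_off
print(sign_off())"
```

```text
the job is handed in; nothing more can be done
None
```

The small tap is pushed shut against its stop, the big tap's lever was then set to half open (measured within about 3° of the middle stud), and the job is handed in; nothing else was seen to move.

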